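Square a copper bar in the stops of a marking-out plate

TASK

Using only pushes of the fingers, push the long copper bar over the steel plate until its long side lies flush along the fence. Then push the keeper (the sliding block with the upright post) along the fence until the bar is held snugly end to end, with no play left, between the end stop and the keeper and still flush along the fence. Never pick the bar up or tip it, and leave everything else on the bench where it is.

Things in the scene. Friction and masses are not known exactly. Their poses are not given: they have to be found in the camera images.
- jig: Dark steel plate fixed on the bench, 235 (x) by 330 (y) by 15 mm thick; origin at bench height (z = 0), its top 15 mm up. In its own frame it spans x -120..115, y -200..130 mm; its x points to the fence, its y to the end stop. The bar is home with its centre at x = +72, y = +45 mm, its length along y. Place and yaw change between runs
- fence (a point): Middle of the top edge of the fence's working face (axes as the plate's). The fence is a bright steel bar, 25 mm wide and 18 mm high above the plate, fixed along the plate's whole far (+x) edge; its working face is the plane plate x = +90 mm, facing -x. This point is at plate x +90, y -35 mm, 33 mm above the bench
- end_stop (a point): Point on the top edge of the end stop's working face (plate x +72, y +100 mm, 33 mm above the bench; axes as the plate's). The end stop is a bright steel block, 18 mm high above the plate, at the fence's left (+y) end, plate x 20..90, y 100..130 mm; its working face is the plane plate y = +100 mm, facing -y
- bar: The long flat copper bar lying loose on the plate, 36 (x) by 110 (y, its length) by 22 mm high, about 0.77 kg; origin at the centre of its underside. It starts clear of the fence and end stop, up to about 20 degrees askew to the fence
- keeper (a joint): Travel q in m of the keeper, a bright steel block (32 in x, 30 in y, 22 mm high) guided along the fence, growing towards the end stop (plate +y). It starts at 0 to 0.02. Its pushing face is at plate y = -0.130 + q, its centre at plate x +0.072, y -0.145 + q. With the bar home they touch at q = 0.120. About 2 N of friction; it stays where left and can push the bar ahead of it
- keeper_post (a point): Top centre of the keeper's dark upright post: a round pin 14 mm in diameter and 30 mm tall standing on the middle of the block, its foot 37 mm and its top 67 mm above the bench, higher than bar and fence
- offcut: Short copper block, 36 by 45 by 22 mm high, on the plate's near right part: not to be moved; origin at the centre of its underside
- spool: Small aluminium spool standing on the plate's near left corner, 42 mm in diameter, 30 mm high: not to be moved; origin at the centre of its underside
- tube: Upright copper tube, 70 mm in diameter, 110 mm high, on the bench at the left: not to be moved
- hammer: Hammer lying on the bench at the right: not to be moved
- screwdriver: Screwdriver lying on the bench at the near left: not to be moved
- fluxjar: Glass jar with a steel lid, 60 mm in diameter, 75 mm high, on the bench at the far left: not to be moved
- tin: Plain tin, 72 mm in diameter, 60 mm high, on the bench at the near right: not to be moved
Mind the look-alikes: they are no part of the job. There is more than one size of the bar; the job needs the smallest.

How it is judged:
By the outcome, as a careful person would: the job done as asked, in the order asked, and still so for the second after the job is handed in, with the robot touching nothing.
It also fails if it takes over 54 s, if anything falls off the work surface, if the arm or the gripper's body presses on something with over 40 N, if the wrist force passes 120 N, or if a joint passes its speed limit or range.

ROBOT

A 6-joint arm with a two-finger parallel gripper is mounted at the origin on the work surface. World frame = base frame: x ahead of the robot, y to its left, z up, the work surface at z = 0. Lengths are in m, angles in rad, forces in N, time in s.
With the tool pointing down it reaches from about 0.3 to 0.875 m from the base axis. Payload 6.4 kg.
Tool frame: the origin (TCP) lies midway between the tips of the shut fingers; the grasp point (between the pads) lies 19 mm behind it; z points along the fingers, y is the line along which they close (so a half turn about z gives the same grasp; the last joint's range is limited). The gripper opens to 88 mm and grips with 3 to 60 N. Pads are 18 mm wide; open, the fingers measure 123 mm over their backs; the gripper's body (75 mm by 187 mm) begins 45 mm behind the grasp point.
Start: joints at [1.071, 0.181, 1.607, -0, 1.354, -0.206], TCP at [0.167, 0.55, 0.239] pointing down, gripper open.
Joint ranges: [-2.99, 2.99], [-0.89, 2.07], [0.3, 2.58], [-1.14, 4.28], [0, 2.63], [-3.12, 3.12]. Speed limits (rad/s): [2.57, 2.57, 3.01, 3.14, 3.14, 3.14].

INTERFACE

Orientations are given as a rotation vector (axis times angle).
In Python, from station import arm gives the robot as it stands.
- The arm moves only by the shell command python3 -m crank 'ROWS' [OPENING]. ROWS is a JSON object of lists of equal length, an entry for each row: "linear": the shift along the tool's x, y, z scaled (see below), a list of three; "angular": the turn, a rotation vector about the tool's x, y, z scaled (see below), a list of three. A call has 1 to 20 rows; each row is the pose to reach, as a shift and turn from the pose commanded when the call began, along the tool's axes at that moment; what a row does not reach only later rows make up. The controller multiplies each number of a shift by 15 cm and each number of a turn by 1.5 rad. A row lasts 1/10 s, in which the tool goes at most 50 mm and 8.59 degrees, less where a joint would pass 70% of its speed; a pose out of reach is approached as far as the arm can. A call with a number of a shift or a turn outside -1 to 1 is refused whole. A call with a gripper value outside its range is refused whole. OPENING is the opening, from -1 (shut) to 1 (fully open), set as the call begins (- or left out, the last holds). The fingers move at their own pace and stop on an object; the grip force is fixed at half the most. Time passes only in rows, so rows that repeat a pose let the fingers close. It gives the time, the measured TCP pose, the force, the opening and the grip force at its end, in the units of the state.
- arm.get_obs(): the state, without advancing time (a new reading comes with each control period).
- arm.grab_frame(name): name is "scene" or "side" or "wrist"; returns the picture (400x640x3 uint8, blue, green, red); there is no depth.
- arm.camera_info(name): a dict with "fov_y" (degrees; the focal length in pixels is half the picture's height over the tangent of half this angle, whatever the lens; pixels are square), "cx", "cy" (the principal point, pixels), "eye" and "orientation" of the camera in the world. Camera axes: x right, y up, looking along -z (the intrinsics and any distortion apply to the point x, -y, -z); pixel columns grow to the right and rows downward; lengths in m; the calibration is good to about 2 mm. A picture is of the moment at which its call begins: read the wrist's pose just before it. camera_info takes no time and is no camera call; for the wrist camera it gives the pose at the moment of the call.
- arm.close_job(): hands the job in; it is judged then, once.
The state is a dict: "time": time; "q": joint angles; "dq": joint speeds; "joint_efforts": joint torques, N m; "tcp_pos": TCP position; "orientation": TCP orientation; "contact_force": force on the tool from outside, world axes, zero at the start; "torque": the same for the moment, N m; "finger_gap": finger opening in m; "gripper_force": force on a finger pad.
Only numpy, scipy, OpenCV 4.12 (cv2) and the standard library are available. Lean on these libraries where they do the work, as an engineer would, in place of code of your own. Each camera call takes 0.05 s, during which the arm holds its last target. There are 200 camera calls.

## Working session

There is one attempt and no reset: what is moved stays moved. The work goes in short steps, Python scripts to look and compute and a shell command to move; the robot and the scene stay as the last step left them, time stands still between calls to the robot, and variables do not carry over. Pictures are saved under pics/ and viewed, at most 10 in all, crops included, and the job is handed in when it is done.

```bash
mkdir -p pics; ls; python3 - <<'E'
from station import arm
import cv2
o=arm.get_obs(); print(o)
for n in ("scene","side","wrist"):
    print(n,arm.camera_info(n)); cv2.imwrite(f"pics/{n}0.png",arm.grab_frame(n))
E
```

```text
pics
{'time': 0.0, 'q': array([ 1.07065598e+00,  1.81534428e-01,  1.60796734e+00, -1.54664007e-05,
        1.35381915e+00, -2.06281014e-01]), 'dq': array([0.00039218, 0.00021415, 0.00137174, 0.00071186, 0.0005812 ,
       0.00028023]), 'joint_efforts': array([-1.06419645e-05, -4.33872771e+01, -3.41847789e+01,  7.01139146e-02,
        3.85927095e-02, -1.21739968e-04]), 'tcp_pos': array([0.16626746, 0.54988685, 0.23783352]), 'orientation': array([-4.59843326e-01, -3.10716512e+00,  2.55489010e-03]), 'contact_force': array([ 0.669497  , -0.30432145,  0.29933175]), 'torque': array([ 0.01439023, -0.05297331,  0.01354268]), 'gripper_force': 0.0, 'finger_gap': 0.08795501750094556}
scene {'fov_y': 43.95193844876851, 'cx': 322.9637317364215, 'cy': 200.82276116544207, 'eye': array([1.51376269, 0.56890287, 1.19134102]), 'orientation': array([0.46315879, 0.84015897, 1.97293244])}
side {'fov_y': 50.136990722921674, 'cx': 318.5047608804637, 'cy': 201.27155547890885, 'eye': array([-0.07748108, -0.76325966,  0.67251861]), 'orientation': array([ 0.9713736 , -0.35087136, -0.64517806])}
wrist {'fov_y': 59.783424073481726, 'cx': 320.76296478665074, 'cy': 197.79608733372334, 'eye': array([0.08740813, 0.57479258, 0.38398106]), 'orientation': array([-0.28142662, -0.2085841 ,  1.26498992])}
```

View pics/scene0.png

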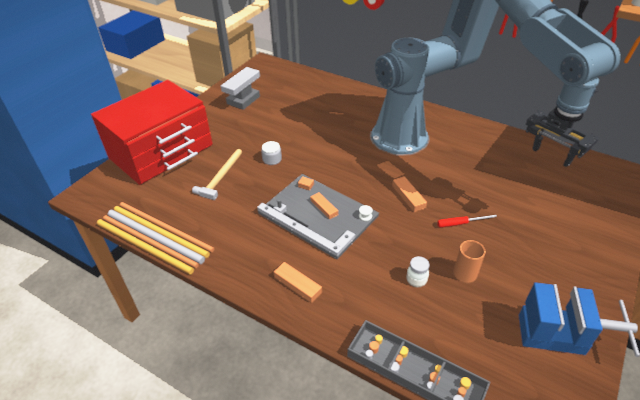

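View pics/side0.png

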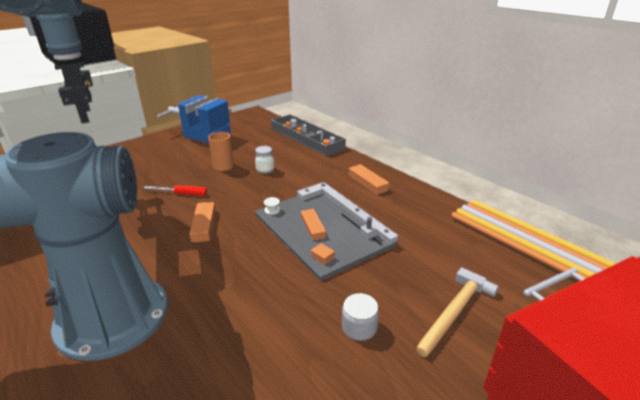

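The scene view shows the plate centred near (318,213), with the bar at (323,205), the offcut at (306,183) and the spool at (366,213). The fence runs from (262,209) to (337,247) and the keeper post is near (280,203). The side view agrees, with the plate at (325,230). I'll find rough positions from these, then bring the wrist camera over.

```bash
cat > h.py <<'E'
import numpy as np, cv2
from scipy.spatial.transform import Rotation as R
from station import arm
def K(c): f=200/np.tan(np.radians(c['fov_y']/2)); return f
def cast(c,px,z):
    px=np.atleast_2d(px).astype(float); z=np.broadcast_to(z,len(px)); f=K(c)
    d=np.c_[(px[:,0]-c['cx'])/f,-(px[:,1]-c['cy'])/f,-np.ones(len(px))]
    d=R.from_rotvec(c['orientation']).apply(d)
    return c['eye']+d*((z-c['eye'][2])/d[:,2])[:,None]
def proj(c,P):
    p=R.from_rotvec(c['orientation']).inv().apply(np.atleast_2d(P)-c['eye']); f=K(c)
    return np.c_[c['cx']+f*p[:,0]/-p[:,2],c['cy']-f*p[:,1]/-p[:,2]]
E
python3 - <<'E'
from h import *
c=arm.camera_info('scene')
# plate near-ish corners/fence ends (top of fence 33mm), bar, offcut, spool, post
for n,p,z in [('fenceR',(259,211),.033),('fenceL',(338,249),.033),('leftnear',(377,213),.015),('rightnear',(302,177),.015),('bar',(323,205),.037),('off',(306,182),.037),('spool',(366,211),.045),('post',(280,203),.06),('jar',(419,262),.075),('tin',(271,147),.06),('tube',(471,246),.11)]:
    print(n,cast(c,p,z).round(3))
o=arm.get_obs(); Rt=R.from_rotvec(o['orientation']); print(Rt.as_matrix().round(3))
w=arm.camera_info('wrist'); print(Rt.inv().apply(w['eye']-o['tcp_pos']), (Rt.inv()*R.from_rotvec(w['orientation'])).as_matrix().round(3))
E
```

```text
fenceR [[ 0.645 -0.209  0.033]]
fenceL [[0.655 0.095 0.033]]
leftnear [[0.441 0.122 0.015]]
rightnear [[ 0.414 -0.19   0.015]]
bar [[ 0.518 -0.04   0.037]]
off [[ 0.45  -0.149  0.037]]
spool [[0.478 0.099 0.045]]
post [[ 0.601 -0.154  0.06 ]]
jar [[0.611 0.336 0.075]]
tin [[ 0.373 -0.35   0.06 ]]
tube [[0.511 0.448 0.11 ]]
[[-0.957  0.29  -0.001]
 [ 0.29   0.957 -0.001]
 [ 0.    -0.001 -1.   ]]
[ 0.08270492  0.00073257 -0.14603224] [[-0.     0.947  0.322]
 [ 1.     0.    -0.001]
 [-0.001  0.322 -0.947]]
```

```bash
L='[-0.865,-0.765,0]'; python3 -m crank '{"linear":[[-0.865,-0.765,0],[-0.865,-0.765,0],[-0.865,-0.765,0],[-0.865,-0.765,0]],"angular":[[0,0,0],[0,0,0],[0,0,0],[0,0,0]]}'
python3 -m crank '{"linear":[[-0.865,-0.765,0],[-0.865,-0.765,0],[-0.865,-0.765,0],[-0.865,-0.765,0]],"angular":[[0,0,0],[0,0,0],[0,0,0],[0,0,0]]}'
python3 -m crank '{"linear":[[-0.865,-0.765,0],[-0.865,-0.765,0],[-0.865,-0.765,0],[-0.865,-0.765,0]],"angular":[[0,0,0],[0,0,0],[0,0,0],[0,0,0]]}'
python3 -m crank '{"linear":[[-0.865,-0.765,0],[-0.865,-0.765,0],[-0.865,-0.765,0],[-0.865,-0.765,0],[-0.865,-0.765,0],[-0.865,-0.765,0],[-0.865,-0.765,0]],"angular":[[0,0,-0.163],[0,0,-0.163],[0,0,-0.163],[0,0,-0.163],[0,0,-0.163],[0,0,-0.163],[0,0,-0.163]]}'
python3 - <<'E'
from h import *
import json
o=arm.get_obs(); w=arm.camera_info('wrist'); im=arm.grab_frame('wrist'); cv2.imwrite('pics/w1.png',im)
json.dump({k:(v.tolist() if hasattr(v,'tolist') else v) for k,v in w.items()},open('w1.json','w'))
print(o['time'],o['tcp_pos'],R.from_rotvec(o['orientation']).as_matrix().round(3))
E
```

```text
time: 0.55
tcp_pos: [0.2585, 0.4002, 0.2383]
orientation: [0.462, 3.107, -0.002]
contact_force: [0.1, 1.2, -1.2]
finger_gap: 0.088
gripper_force: 0.0
time: 0.95
tcp_pos: [0.3497, 0.2527, 0.2387]
orientation: [0.464, 3.106, -0.001]
contact_force: [0.6, -0.1, 0.3]
finger_gap: 0.0883
gripper_force: 0.0
time: 1.35
tcp_pos: [0.4409, 0.1049, 0.2388]
orientation: [0.464, 3.106, -0.001]
contact_force: [0.3, 0.6, 0.2]
finger_gap: 0.0882
gripper_force: 0.0
time: 2.05
tcp_pos: [0.5296, -0.0382, 0.2384]
orientation: [-0.076, -3.14, -0.001]
contact_force: [0.2, -0.9, -0.8]
finger_gap: 0.088
gripper_force: 0.0
2.05 [ 0.52963097 -0.03817637  0.23842174] [[-0.999  0.048 -0.001]
 [ 0.048  0.999  0.001]
 [ 0.001  0.001 -1.   ]]
```

View pics/w1.png

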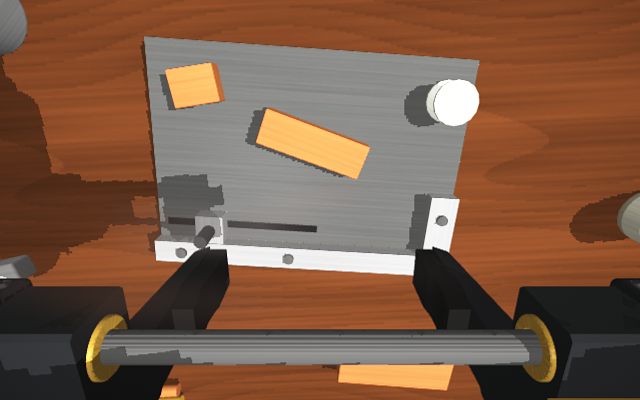

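The wrist view shows:
- **Plate:** near corners at (146,38) and (479,61).
- **Bar:** askew, from (262,128) to (360,160), with its left end nearer the fence.
- **Offcut and spool:** at (193,85) and (455,102).
- **Keeper:** around (208,228), with its post top at about (203,238).
- **Fence and end stop:** fence edge from (156,241) to (414,256); end stop around (438,225).

Next I'll measure these properly.

```bash
python3 - <<'E'
from h import *
import json
w=json.load(open('w1.json')); w={k:np.array(v) for k,v in w.items()}
im=cv2.imread('pics/w1.png'); hsv=cv2.cvtColor(im,cv2.COLOR_BGR2HSV)
m=cv2.inRange(hsv,(5,120,225),(25,255,255)); m[:,:]=m*1; m[270:]=0
cs=[c for c in cv2.findContours(m,0,2)[0] if cv2.contourArea(c)>300]
for c in cs:
    P=cast(w,c[:,0,:],.037)[:,:2].astype(np.float32)
    r=cv2.minAreaRect(P*1000); print('orange',cv2.contourArea(c),r, cv2.boundingRect(c))
# plate edges
near=cast(w,[(146,38),(479,61)],.015); d=near[1]-near[0]; print('near',near.round(4),np.hypot(*d[:2]),np.degrees(np.arctan2(d[1],d[0]))-90)
# fence top inner edge: white below
g=cv2.cvtColor(im,cv2.COLOR_BGR2GRAY).astype(int); pts=[]
for x in list(range(235,400,5)):
    col=g[236:262,x]; dd=np.diff(col); i=dd.argmax(); pts.append((x+.0,236+i+.5))
F=cast(w,pts,.033)[:,:2]*1000
l=cv2.fitLine(F.astype(np.float32),cv2.DIST_HUBER,0,.01,.01).ravel(); print('fence',l,np.degrees(np.arctan2(l[1],l[0])), F[[0,10,-1]].round(1))
pts=[]
for y in range(203,240,3):
    row=g[y,400:445]; pts.append((400+np.diff(row).argmax()+.5,y))
print(pts); S=cast(w,pts,.033)[:,:2]*1000; print('stop',S[[0,6,-1]].round(1))
c=im[190:270,150:250]; cv2.imwrite('pics/k.png',cv2.resize(c,None,fx=6,fy=6,interpolation=2))
E
```

```text
orange 3727.0 ((508.28106689453125, -44.3499755859375), (109.28160858154297, 35.610958099365234), 66.72789764404297) (256, 109, 114, 70)
orange 1754.5 ((446.2538146972656, -155.20970153808594), (35.26802444458008, 44.820228576660156), 5.764407157897949) (165, 63, 55, 45)
near [[ 0.4007 -0.2006  0.015 ]
 [ 0.4372  0.1241  0.015 ]] 0.3268077632499441 -6.417067852323669
fence [ 1.1363863e-01  9.9352217e-01  6.2725098e+02 -4.8295055e+01] 83.474884 [[ 616.7 -137.4]
 [ 623.1  -81.9]
 [ 638.    41.5]]
[(np.float64(430.5), 203), (np.float64(429.5), 206), (np.float64(429.5), 209), (np.float64(428.5), 212), (np.float64(428.5), 215), (np.float64(427.5), 218), (np.float64(427.5), 221), (np.float64(426.5), 224), (np.float64(426.5), 227), (np.float64(425.5), 230), (np.float64(425.5), 233), (np.float64(424.5), 236), (np.float64(424.5), 239)]
stop [[578.   78.3]
 [598.8  76.1]
 [620.3  73.8]]
```

View pics/k.png

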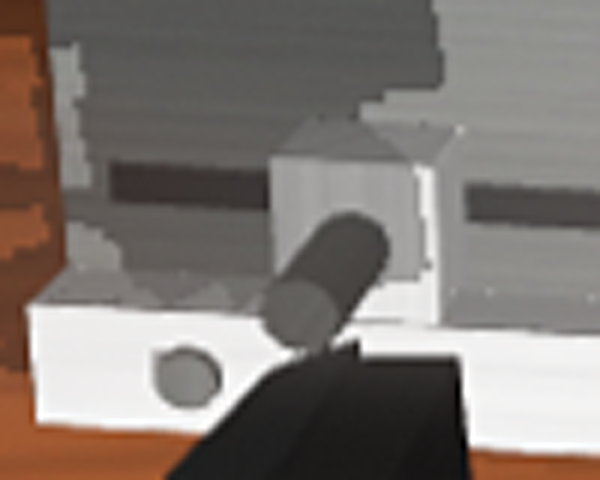

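```bash
cat >> h.py <<'E'
EX=np.array([.99357,-.1132]); EY=np.array([.1132,.99357]); O=np.array([.539,.0435])
def plate(P): P=np.atleast_2d(P)[:,:2]; return np.c_[P@EX,P@EY]-O
def state():
    o=arm.get_obs(); M=R.from_rotvec(o['orientation']).as_matrix()
    print('t',round(o['time'],2),'plate mm',(plate(o['tcp_pos'])*1000).round(1),'z',round(o['tcp_pos'][2]*1000,1),'yaw off deg',round(np.degrees(np.arctan2(M[1,0],M[0,0]))-173.5,2),'F',o['contact_force'].round(1),'gap',o['finger_gap'])
E
python3 -m crank '{"linear":[[0.486,-0.025,0],[0.486,-0.025,0.3],[0.486,-0.025,0.7],[0.486,-0.025,0.7],[0.486,-0.025,0.7]],"angular":[[0,0,0.044],[0,0,0.044],[0,0,0.044],[0,0,0.044],[0,0,0.044]]}' 0.136
python3 - <<'E'
from h import *
import json
state()
w=json.load(open('w1.json')); w={k:np.array(v) for k,v in w.items()}
print('post',plate(cast(w,(200,242.5),.067)),'kface',plate(cast(w,[(223.3,217),(223.3,243)],.037)),'spool',plate(cast(w,(455,102),.045)))
E
```

```text
time: 2.6
tcp_pos: [0.4562, -0.0383, 0.1329]
orientation: [-0.179, -3.133, -0.002]
contact_force: [0.7, -0.0, 1.3]
finger_gap: 0.051
gripper_force: 0.0
t 2.6 plate mm [[-81.4 -29.9]] z 132.9 yaw off deg -0.04 F [ 0.7 -0.   1.3] gap 0.0509815720782777
post [[ 0.07188321 -0.13722042]] kface [[ 0.05524609 -0.12132964]
 [ 0.08621025 -0.1220927 ]] spool [[-0.07928449  0.1016672 ]]
```

```bash
python3 -m crank '{"linear":[[0,0,0.3],[0,0,0.55],[0,0,0.7],[0,0,0.735],[0,0,0.735]],"angular":[[0,0,0],[0,0,0],[0,0,0],[0,0,0],[0,0,0]]}'
python3 -m crank '{"linear":[[-0.033,0,0],[-0.066,0,0],[-0.1,0,0],[-0.133,0,0],[-0.166,0,0],[-0.2,0,0],[-0.233,0,0],[-0.266,0,0],[-0.3,0,0],[-0.333,0,0],[-0.366,0,0],[-0.4,0,0],[-0.433,0,0],[-0.466,0,0],[-0.5,0,0]],"angular":[[0,0,0],[0,0,0],[0,0,0],[0,0,0],[0,0,0],[0,0,0],[0,0,0],[0,0,0],[0,0,0],[0,0,0],[0,0,0],[0,0,0],[0,0,0],[0,0,0],[0,0,0]]}'
python3 - <<'E'
from h import *
state()
c=arm.camera_info('wrist'); cv2.imwrite('pics/w2.png',arm.grab_frame('wrist'))
E
```

```text
time: 3.1
tcp_pos: [0.4589, -0.0396, 0.0247]
orientation: [0.18, 3.135, -0.001]
contact_force: [-0.8, 0.2, 1.0]
finger_gap: 0.0505
gripper_force: 0.0
time: 4.6
tcp_pos: [0.531, -0.0474, 0.0232]
orientation: [-0.18, -3.133, -0.001]
contact_force: [-7.3, 1.1, 6.7]
finger_gap: 0.0502
gripper_force: 3.9
t 4.6 plate mm [[ -6.  -30.5]] z 23.2 yaw off deg -0.07 F [-7.3  1.1  6.7] gap 0.05015611072019537
```

View pics/w2.png

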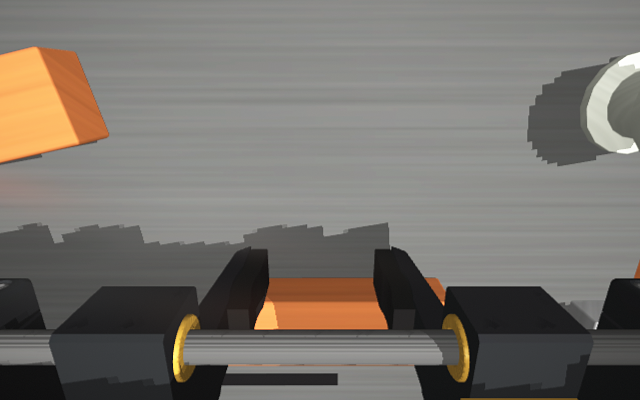

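The bar now sits straight across both fingers, with its near face at row ~280 and its left end visible at (445,290). I'll continue towards the fence.

```bash
python3 -m crank '{"linear":[[-0.033,0,0],[-0.066,0,0],[-0.1,0,0],[-0.133,0,0],[-0.166,0,0],[-0.2,0,0],[-0.225,0,0],[-0.25,0,0],[-0.27,0,0],[-0.285,0,0],[-0.3,0,0],[-0.31,0,0]],"angular":[[0,0,0],[0,0,0],[0,0,0],[0,0,0],[0,0,0],[0,0,0],[0,0,0],[0,0,0],[0,0,0],[0,0,0],[0,0,0],[0,0,0]]}'
python3 -m crank '{"linear":[[-0.01,0,0],[-0.02,0,0]],"angular":[[0,0,0],[0,0,0]]}'
python3 -c "from h import *;state()"
```

```text
time: 5.85
tcp_pos: [0.5781, -0.0533, 0.0231]
orientation: [-0.181, -3.136, -0.0]
contact_force: [-2.5, 0.5, -2.3]
finger_gap: 0.0504
gripper_force: 1.5
time: 6.05
tcp_pos: [0.5786, -0.0534, 0.0231]
orientation: [-0.18, -3.13, -0.001]
contact_force: [-16.2, 0.4, 11.5]
finger_gap: 0.0504
gripper_force: 8.5
t 6.05 plate mm [[ 42. -31.]] z 23.1 yaw off deg -0.07 F [-16.2   0.4  11.5] gap 0.05042179277917554
```

```bash
python3 -m crank '{"linear":[[-0.013,0,0],[-0.013,0,0]],"angular":[[0,0,0],[0,0,0]]}' | grep -E "tcp|force"
python3 -m crank '{"linear":[[0.1,0,0],[0.3,0,0],[0.4,0,-0.1],[0.4,0,-0.4],[0.4,0,-0.8],[0.4,0,-1],[0.4,0,-1]],"angular":[[0,0,0],[0,0,0],[0,0,0],[0,0,0],[0,0,0],[0,0,0],[0,0,0]]}' | grep -E "tcp|force"
python3 - <<'E'
from h import *
import json
state()
w=arm.camera_info('wrist'); cv2.imwrite('pics/w3.png',arm.grab_frame('wrist'))
json.dump({k:(v.tolist() if hasattr(v,'tolist') else v) for k,v in w.items()},open('w3.json','w'))
E
```

```text
tcp_pos: [0.5786, -0.0534, 0.023]
contact_force: [-21.3, 0.3, 15.3]
gripper_force: 10.6
tcp_pos: [0.5287, -0.0486, 0.1811]
contact_force: [-0.2, -0.4, 0.4]
gripper_force: 0.0
t 6.95 plate mm [[ -8.2 -31.9]] z 181.1 yaw off deg -0.1 F [-0.2 -0.4  0.4] gap 0.04990457190758423
```

View pics/w3.png

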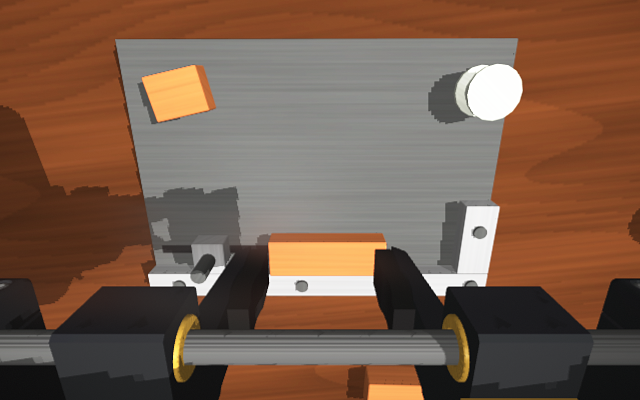

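The bar lies along the fence, with its top from (268,242) to (386,242) and its far edge at row ~276 against the white fence. The keeper is at (210,250), and the offcut and spool look unmoved. I'll check the numbers.

```bash
python3 - <<'E'
from h import *
import json
w=json.load(open('w3.json')); w={k:np.array(v) for k,v in w.items()}
im=cv2.imread('pics/w3.png'); hsv=cv2.cvtColor(im,cv2.COLOR_BGR2HSV)
m=cv2.inRange(hsv,(5,120,225),(25,255,255)); m[300:]=0
for c in cv2.findContours(m,0,2)[0]:
    if cv2.contourArea(c)<300: continue
    print('orange',cv2.minAreaRect((plate(cast(w,c[:,0,:],.037))*1000).astype(np.float32)))
# near edge and far edge of the bar's top
for a,b in((236,250),(268,284)):
    pts=[]
    for x in range(274,370,4):
        col=hsv[a:b,x,2 if a<250 else 1].astype(int); pts.append((x,a+np.abs(np.diff(col)).argmax()+.5))
    P=plate(cast(w,pts,.037))*1000; p=np.polyfit(P[:,1],P[:,0],1); print('edge x at y=-30',np.polyval(p,-30),'deg',np.degrees(np.arctan(p[0])))
E
```

```text
orange ((71.02879333496094, -26.286556243896484), (108.6209945678711, 35.152923583984375), 89.96492767333984)
orange ((-78.26145935058594, -147.18438720703125), (35.222930908203125, 44.57483673095703), 12.18996810913086)
edge x at y=-30 52.948301679703924 deg 0.04862614965073396
edge x at y=-30 89.15532879489635 deg 0.0348664062152122
```

```bash
python3 -m crank '{"linear":[[-0.17,-0.3,0],[-0.35,-0.6,0],[-0.527,-0.9,0],[-0.527,-1,0],[-0.527,-1,0],[-0.527,-1,0.3],[-0.527,-1,0.4],[-0.527,-1,0.4]],"angular":[[0,0,0.001],[0,0,0.001],[0,0,0.001],[0,0,0.001],[0,0,0.001],[0,0,0.001],[0,0,0.001],[0,0,0.001]]}' -1
python3 -c "from h import *;state();cv2.imwrite('pics/w4.png',arm.grab_frame('wrist'))"
```

```text
time: 7.8
tcp_pos: [0.5818, -0.2023, 0.1097]
orientation: [-0.181, -3.129, -0.006]
contact_force: [-0.6, 0.3, 0.2]
finger_gap: 0.0002
gripper_force: 0.0
t 7.8 plate mm [[  62.  -178.7]] z 109.7 yaw off deg -0.13 F [-0.6  0.3  0.2] gap 0.00016143520215936133
```

View pics/w4.png

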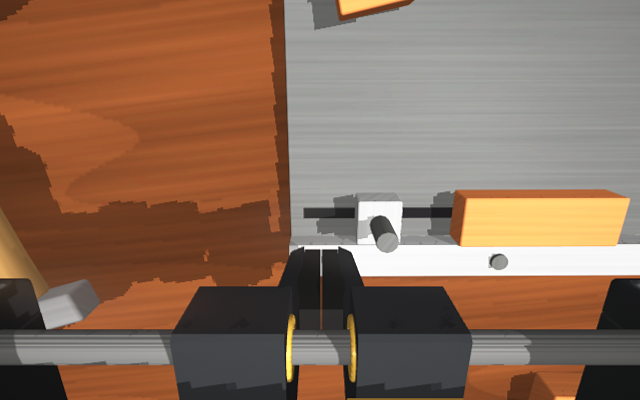

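The fingers are shut beyond the keeper's right side, with the keeper at (380,218), the post top at (387,242) and the bar still along the fence. I'll settle at the lower height.

```bash
python3 -m crank '{"linear":[[0,0,0],[0,0,0],[0,0,0.2],[0,0,0.35]],"angular":[[0,0,0],[0,0,0],[0,0,0],[0,0,0]]}' | grep force
python3 -c "from h import *;state()"
```

```text
contact_force: [0.1, 0.5, 0.4]
gripper_force: 0.0
t 8.25 plate mm [[  66.4 -181.5]] z 62.3 yaw off deg -0.18 F [0.1 0.5 0.4] gap 0.0003708065548533091
```

```bash
python3 -m crank '{"linear":[[0,0,0.08],[0,0,0.16],[0,0,0.2],[0,0,0.2],[0,0,0.2]],"angular":[[0,0,0],[0,0,0],[0,0,0],[0,0,0],[0,0,0]]}' | grep force
python3 -c "from h import *;state()"
```

```text
contact_force: [0.4, -0.7, 0.1]
gripper_force: 0.0
t 8.75 plate mm [[  65.7 -181.4]] z 31.7 yaw off deg -0.19 F [ 0.4 -0.7  0.1] gap 0.0004019589878497747
```

```bash
python3 -m crank '{"linear":[[-0.03,0,0.025],[-0.03,0.035,0.025],[-0.03,0.07,0.025],[-0.03,0.1,0.025],[-0.03,0.13,0.025],[-0.03,0.16,0.025],[-0.03,0.19,0.025],[-0.03,0.22,0.025],[-0.03,0.25,0.025],[-0.03,0.28,0.025],[-0.03,0.31,0.025],[-0.03,0.34,0.025],[-0.03,0.37,0.025],[-0.03,0.4,0.025],[-0.03,0.43,0.025],[-0.03,0.46,0.025],[-0.03,0.49,0.025],[-0.03,0.52,0.025],[-0.03,0.55,0.025],[-0.03,0.58,0.025]],"angular":[[0,0,0],[0,0,0],[0,0,0],[0,0,0],[0,0,0],[0,0,0],[0,0,0],[0,0,0],[0,0,0],[0,0,0],[0,0,0],[0,0,0],[0,0,0],[0,0,0],[0,0,0],[0,0,0],[0,0,0],[0,0,0],[0,0,0],[0,0,0]]}' | grep force
python3 -c "from h import *;state();cv2.imwrite('pics/w5.png',arm.grab_frame('wrist'))"
```

```text
contact_force: [-2.0, -6.1, 0.8]
gripper_force: 3.3
t 10.75 plate mm [[ 69.8 -94.9]] z 27.3 yaw off deg -0.19 F [-2.  -6.1  0.8] gap 0.0007731995094832338
```

View pics/w5.png

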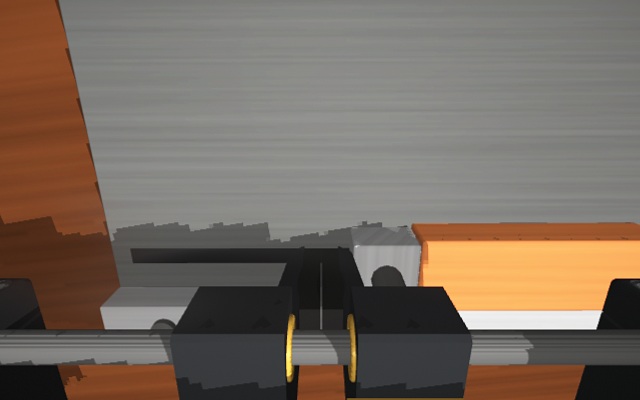

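The keeper is pushing the bar's right end (contact near (420,255)), and the bar stays parallel along the fence. I'll keep pushing.

```bash
python3 -m crank '{"linear":[[0,0.03,0],[0,0.06,0],[0,0.09,0],[0,0.12,0],[0,0.15,0],[0,0.175,0],[0,0.195,0],[0,0.21,0],[0,0.22,0]],"angular":[[0,0,0],[0,0,0],[0,0,0],[0,0,0],[0,0,0],[0,0,0],[0,0,0],[0,0,0],[0,0,0]]}' | grep force
python3 -c "from h import *;state()"
python3 -m crank '{"linear":[[0,0.01,0],[0,0.02,0]],"angular":[[0,0,0],[0,0,0]]}' | grep force
python3 -c "from h import *;state()"
```

```text
contact_force: [-2.1, -6.4, 2.1]
gripper_force: 3.4
t 11.7 plate mm [[ 69.8 -61.9]] z 27.3 yaw off deg -0.18 F [-2.1 -6.4  2.1] gap 0.00038531252854131283
contact_force: [-2.7, -5.7, 2.3]
gripper_force: 3.4
t 11.9 plate mm [[ 69.8 -59. ]] z 27.3 yaw off deg -0.19 F [-2.7 -5.7  2.3] gap 0.00035639218697086547
```

```bash
python3 -m crank '{"linear":[[0,0.01,0],[0,0.015,0]],"angular":[[0,0,0],[0,0,0]]}' | grep -E "e_f|t_f|tact"
python3 -c "from h import *;state()"
python3 -m crank '{"linear":[[0,0.007,0],[0,0.013,0]],"angular":[[0,0,0],[0,0,0]]}' | grep -E "tact"
python3 -c "from h import *;state()"
```

```text
contact_force: [-3.1, -5.7, 1.9]
t 12.1 plate mm [[ 69.8 -56.7]] z 27.3 yaw off deg -0.19 F [-3.1 -5.7  1.9] gap 0.00021262863533652105
contact_force: [-3.5, -10.6, 2.0]
t 12.3 plate mm [[ 69.8 -55.3]] z 27.4 yaw off deg -0.18 F [ -3.5 -10.6   2. ] gap 0.0005604204074183891
```

```bash
python3 -m crank '{"linear":[[0,0.007,0],[0,0.013,0],[0,0.013,0]],"angular":[[0,0,0],[0,0,0],[0,0,0]]}' | grep -E "tact"
python3 -c "from h import *;state()"
python3 -m crank '{"linear":[[0,0.007,0],[0,0.007,0],[0,0.007,0]],"angular":[[0,0,0],[0,0,0],[0,0,0]]}' | grep -E "tact"
python3 -c "from h import *;state()"
```

```text
contact_force: [-4.2, -15.1, 1.8]
t 12.6 plate mm [[ 69.8 -55.2]] z 27.4 yaw off deg -0.18 F [ -4.2 -15.1   1.8] gap 0.0004289234219509888
contact_force: [-5.8, -20.2, 1.6]
t 12.9 plate mm [[ 69.8 -55.2]] z 27.4 yaw off deg -0.19 F [ -5.8 -20.2   1.6] gap 0.0003553279639646374
```

```bash
python3 -m crank '{"linear":[[0,-0.05,0],[0,-0.15,0],[0,-0.15,-0.2],[0,-0.15,-0.5],[0.1,0,-0.8],[0.3,0.3,-1],[0.5,0.5,-1],[0.5,0.6,-1],[0.5,0.6,-1],[0.5,0.6,-1]],"angular":[[0,0,0],[0,0,0],[0,0,0],[0,0,0],[0,0,0],[0,0,0],[0,0,0],[0,0,0],[0,0,0],[0,0,0]]}' | grep tact
python3 - <<'E'
from h import *
state()
w=arm.camera_info('wrist'); im=arm.grab_frame('wrist'); cv2.imwrite('pics/w6.png',im)
import json
json.dump({k:(v.tolist() if hasattr(v,'tolist') else v) for k,v in w.items()},open('w6.json','w'))
hsv=cv2.cvtColor(im,cv2.COLOR_BGR2HSV)
m=cv2.inRange(hsv,(5,120,225),(25,255,255)); m[300:]=0
for c in cv2.findContours(m,0,2)[0]:
    if cv2.contourArea(c)>300: print('orange',cv2.minAreaRect((plate(cast(w,c[:,0,:],.037))*1000).astype(np.float32)),cv2.boundingRect(c))
E
```

```text
contact_force: [-0.9, -0.4, 0.0]
t 13.9 plate mm [[-4.5 39.3]] z 177.3 yaw off deg -0.12 F [-0.9 -0.4  0. ] gap 0.0006289990330622362
orange ((71.44189453125, 44.558467864990234), (108.99794006347656, 35.40034484863281), 89.85126495361328) (266, 243, 120, 35)
orange ((-78.095458984375, -147.0604705810547), (35.23716354370117, 44.788185119628906), 12.24111557006836) (47, 63, 71, 58)
```

View pics/w6.png

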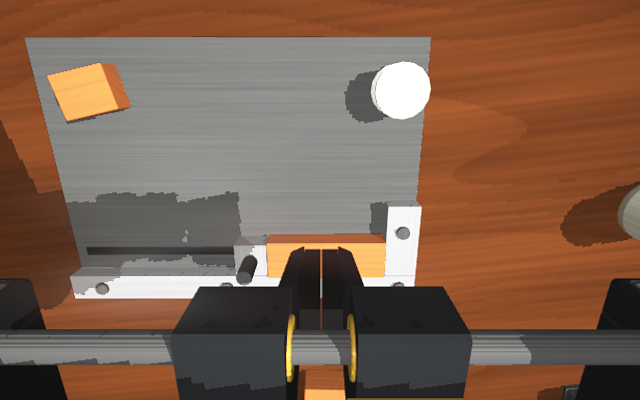

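The bar sits between the end stop at (386,255) and the keeper at (252,257), at plate (71.4, 44.6) and parallel to the fence. The offcut and spool haven't moved. For the last picture I'll zoom in on the joints and compare the bar's edges numerically.

```bash
python3 - <<'E'
from h import *
import json
w=json.load(open('w6.json')); w={k:np.array(v) for k,v in w.items()}
im=cv2.imread('pics/w6.png'); hsv=cv2.cvtColor(im,cv2.COLOR_BGR2HSV)
xs=[x for x in range(272,384,3) if not 282<x<366]
for a,b in((236,250),(268,284)):
    pts=[]
    for x in (xs if a>250 else range(272,384,4)):
        col=hsv[a:b,x,2 if a<250 else 1].astype(int); pts.append((x,a+np.abs(np.diff(col)).argmax()+.5))
    P=plate(cast(w,pts,.037))*1000; P=P[abs(P[:,0]-np.median(P[:,0]))<3]; p=np.polyfit(P[:,1],P[:,0],1); print('edge x at y=45',np.polyval(p,45),'deg',np.degrees(np.arctan(p[0])),len(P))
c=im[225:300,225:425]; cv2.imwrite('pics/z.png',cv2.resize(c,None,fx=4,fy=4,interpolation=2))
E
```

```text
edge x at y=45 53.24051926493278 deg 0.1486428495395616 18
edge x at y=45 89.14581906723566 deg -0.5016140100755834 10
```

View pics/z.png

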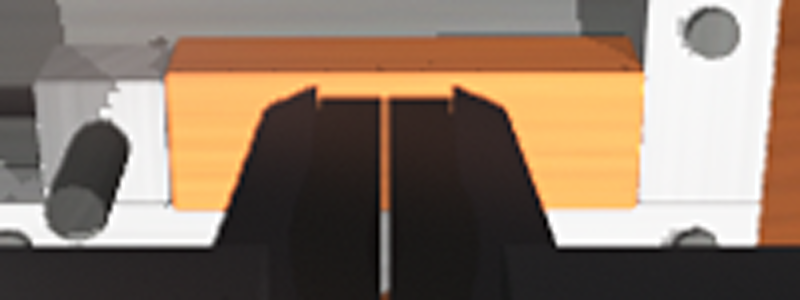

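The zoom shows the bar tight against the keeper at (168,140), the end stop at (642,140) and the fence, with no visible gaps. The robot is clear of everything, so I'm handing in.

```bash
python3 -c "from station import arm;print(arm.close_job())"
```

```text
the job is handed in; nothing more can be done
None
```

The job is handed in at about 14 s: the bar was pushed flush along the fence and is held end to end between the end stop and the keeper with no gap visible. The keeper took 20 N without moving further, and the offcut and spool haven't moved.

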